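# Clip the ceramic grating plate into the grater holder

## Robot

A 6-joint arm with a two-finger parallel gripper is mounted at the origin on the work surface. World frame = base frame: x ahead of the robot, y to its left, z up, the work surface at z = 0. Lengths are in m, angles in degrees, forces in N, time in s.
With the tool pointing down it reaches from about 0.4 to 0.825 m from the base axis. Payload 7 kg.
Tool frame: the origin (TCP) lies at the very end of the fingers, on their centre line; the grasp point (between the pads) lies 19 mm behind it; z points along the fingers, y is the line along which they close (so a half turn about z gives the same grasp; the last joint's range is limited). The gripper opens to 88 mm and grips with 3 to 60 N. Pads are 19 mm wide; open, the fingers measure 130 mm over their backs; the gripper's body (78 mm by 193 mm) begins 47 mm behind the grasp point.
Start: joints at [80.965, 20.546, 0.682, 0, -70.136, -16.507], TCP at [0.291, 0.609, 0.227] pointing down, gripper open.
Joint ranges: [-176.03, 176.03], [-82.01, 121.73], [-58.28, 71.71], [-173.87, 95.51], [-174.79, -0.11], [-173.66, 173.66]. Speed limits (degrees/s): [136.94, 136.94, 172.46, 180, 180, 180].

## Interface

Orientations are given as [roll, pitch, yaw] about the fixed x, y, z axes, in that order (R = Rz(yaw) Ry(pitch) Rx(roll)).
In Python, from plant import r gives the robot as it stands. The module is installed in compiled form; this text tells all that it offers.
- The arm moves only by the tool jog_arm, never from a script. Its arguments are lists of equal length, an entry for each row: "travel": the shift along the tool's x, y, z each as a share of 50 cm, from -1 to 1, a list of three; "dr": the turn, a rotation vector about the tool's x, y, z each as a share of 360 degrees, from -1 to 1, a list of three; "claw": the opening, from 0 (shut) to 1 (fully open). A call has exactly 10 rows; each row is the pose to reach, as a shift and turn from the pose commanded when the call began, along the tool's axes at that moment, turning the shorter way round; what a row does not reach only later rows make up. A row lasts 1/8 s, in which the tool goes at most 62.5 mm and 10.7 degrees, less where a joint would pass 70% of its speed; a pose out of reach is approached as far as the arm can. A call with a number of a shift or a turn outside -1 to 1 is refused whole. A call with a gripper value outside its range is refused whole. The fingers move at their own pace and stop on an object; "newtons" is the grip in N (left out, the last holds). Time passes only in rows, so rows that repeat a pose let the fingers close, or fill a call up. It gives the time, the measured TCP pose, the force, the opening and the grip force at its end, in the units of the state.
- r.get_state(): the state, without advancing time (a new reading comes with each control period).
- r.capture(name): name is "scene" or "top" or "wrist"; returns a dict with "pixels" (480x640x3 uint8, red, green, blue), "range_z" (480x640 float32, m along the optical axis (not along the pixel's ray), 0 where there is no reading), "fx", "fy", "cx", "cy" (pixels), "dist_coeffs" ([k1, k2, p1, p2, k3] as OpenCV has them; the pictures are not rectified), "position" and "attitude" of the camera in the world; the wrist camera has in their place "hand_eye" (4x4, takes a point from camera to tool coordinates, whose origin is the TCP and whose axes are the flange's). Camera axes: x right, y up, looking along -z (the intrinsics and any distortion apply to the point x, -y, -z); pixel columns grow to the right and rows downward; lengths in m; the calibration is good to about 2 mm. A picture is of the moment at which its call begins: read the wrist's pose just before it.
- r.close_job(): hands the job in; it is judged then, once.
Trained networks look in the newest picture that a camera, given by its name, has taken for a name from the list of things; names that differ only in an ending like _2 or _b are one class to them, and where a whole thing is asked for, a point or a joint stands for the part that bears it (a point fixed in the world has none). Each returns a list of dicts, best first, with "conf" (0 to 1); they miss things now and then, are a little off and sometimes report something else, mostly with a low value. They report only what shows in the picture. A call takes as long as a camera call. They do not tell look-alikes from the thing itself.
- r.boxes_of(name, camera): "extent" ([left, top, right, bottom] in pixels, round what is visible of it).
- r.regions_of(name, camera): "pixels" (480x640 bool, what is visible of it) and "extent" ([left, top, right, bottom] in pixels, round what is visible of it).
- r.tip_of(name, camera): "at" ([column, row] in pixels: a listed point, or the origin of a listed thing).
The state is a dict: "time_s": time; "joints": joint angles; "qd": joint speeds; "joint_torque": joint torques, N m; "tcp_pos": TCP position; "eef_rot": TCP orientation; "contact_force": force on the tool from outside, world axes, zero at the start; "moment": the same for the moment, N m; "gripper_width": finger opening in m; "gripper_force": force on a finger pad.
Only numpy, scipy, OpenCV 4.12 (cv2) and the standard library are available. Lean on these libraries where they do the work, as an engineer would, in place of code of your own. Each camera call takes 0.05 s, during which the arm holds its last target. There are 200 camera calls.

## Task

Pick up the white ceramic grating plate by its orange tab, lay it flat on the near end of the blue grater holder's deck and slide it in under the two sprung steel clips, letting them ride up over it, until both snap down into its side notches and it stays locked against the sprung rubber pad; then let go. Be gentle with the ceramic: set it down softly, and stop pushing as soon as the clips have snapped, without squeezing the pad more than a couple of millimetres further. Leave everything else where it is.

Things in the scene. Friction and masses are not known exactly. Their poses are not given: they have to be found in the camera images.
- plate: White ceramic grating plate, 120 (x) x 84 (y) x 6 mm, 0.13-0.25 kg; goes in with +x leading. Origin: centre of the underside. Each long side has a through notch, open to the edge, x = +7 to +29 mm, 17 mm deep. Upright orange tab near its -x end, centred at x = -40: 36 mm long (x), 12 thick (y), z = 6 to 42 mm; grip it across the 12 mm.
- plate_tab (a point): A point in the orange tab, on its middle plane, 30 mm above the plate's underside (12 mm below the tab's top); axes as plate.
- holder: Blue grater holder with a dark metal deck, fixed, 267 x 130 mm; +x is the way the plate is pushed. Origin: on the counter, under the middle setting of the locked plate's origin. Deck top at z = 40, from x = -160 to +107 mm. Guide rails 5 mm tall, 87 mm apart inside, from x = -20 to +50; from x = -60 to -20 they flare, 105 mm apart at the mouth.
- start (a point): Point on the deck (holder x = -95, y = 0, z = 40 mm) where the plate's origin can be set down, its leading edge in the flared mouth, clear of the clips; axes as holder.
- lock (a point): Point on the deck (holder x = 0, y = 0, z = 40 mm): the locked plate's origin ends here plus a shift h along x, between -11 and +11 mm, not measured: the grey clip head is clamped anywhere in that range. With h = 0, in this frame: clip tips at x = 1, heels at x = 25, y = +-33, 2 mm over the deck, pad face at x = 57, head (32 mm tall) from x = 73.
- ride (a point): Point on the deck (holder x = -19, y = 0, z = 40 mm): with the plate's origin here both clips are riding on it and the pad is not yet touched, whatever h. The leading edge lifts the clips before, at plate x = -43+h to -35+h mm of lock (about 4 to 10 N of push); the plate meets the pad at -3+h and the clips drop in at about h.
- clip_left (a joint): Lift angle (rad) of the sprung steel clip on the holder's +y side: 0 = down, about 0.07 while it rides on the plate. A spring presses it down with 2 to 3 N at the heel.
- clip_right (a joint): The same for the clip on the -y side.
- bumper (a joint): How far (m) the sprung rubber pad at the far end is pushed in, along the holder's +x: 0 free, hard stop at 0.009. 1 N to start it, then 1.5 N per mm. The clips snap when it is in by about 0.003 and the locked plate holds it there; beyond 0.006 it is squashed.
- spare: Spare slicing plate: dark steel, same outline and tab place as the white plate but no notches, black tab. Not to be used. Origin: centre of the underside.
- mug: Blue mug, 80 mm across, 90 mm tall; origin: centre of the underside.
- jar: Jar with a red lid, 72 mm across, 110 mm tall; origin: centre of the underside.
- mill: Dark wooden pepper mill, 52 mm across, 150 mm tall; origin: centre of the underside.
- bowl: White bowl, 140 mm across, 55 mm tall; origin: centre of the underside.
- spoon: Metal spoon with a wooden handle, lying on the counter.
There are look-alikes about, which are no part of the job. Leave any brown, green or yellow look-alike of the plate alone.

How it is judged:
By the outcome, as a careful person would: the job done as asked, in the order asked, and still so for the second after the job is handed in, with the robot touching nothing.
It also fails if it takes over 62 s, if anything falls off the work surface, if the arm or the gripper's body presses on something with over 40 N, if the wrist force passes 120 N, or if a joint passes its speed limit or range.

## Working session

There is one attempt and no reset: what is moved stays moved. The work goes in short steps, Python scripts to look and compute and a tool call to move; the robot and the scene stay as the last step left them, time stands still between calls to the robot, and variables do not carry over. Pictures are saved under pics/ and viewed, at most 10 in all, crops included, and the job is handed in when it is done.

Besides the shell and the picture viewer there is one more tool, called after "Emit:" by a JSON object that holds its "api" and its "payload". jog_arm: Moves the arm, as the interface text tells. Its arguments: {"type":"object","properties":{"travel":{"type":"array"},"dr":{"type":"array"},"claw":{"type":"array"},"newtons":{"type":"number"}},"required":["travel","dr","claw"]}

```bash
mkdir -p pics
cat > h.py <<'E'
import numpy as np, cv2
from plant import r
from scipy.spatial.transform import Rotation as R
def cap(n):
    s=r.get_state(); c=r.capture(n); return s,c
def rotof(a):
    a=np.array(a,float)
    if a.shape==(3,3): return a
    return R.from_euler('xyz',a,degrees=True).as_matrix()
def T(s,c):
    M=np.eye(4)
    if 'hand_eye' in c:
        W=np.eye(4); W[:3,:3]=rotof(s['eef_rot']); W[:3,3]=s['tcp_pos']; return W@np.array(c['hand_eye'])
    M[:3,:3]=rotof(c['attitude']); M[:3,3]=c['position']; return M
def K(c): return np.array([[c['fx'],0,c['cx']],[0,c['fy'],c['cy']],[0,0,1.]])
def pts(s,c,uv,z=None):
    """world points of pixels; depth from range_z, or intersect plane z"""
    uv=np.array(uv,float).reshape(-1,2)
    n=cv2.undistortPoints(uv[:,None],K(c),np.array(c['dist_coeffs'],float))[:,0]
    d=np.c_[n[:,0],-n[:,1],-np.ones(len(n))]; M=T(s,c)
    if z is None:
        i=np.round(uv).astype(int); q=c['range_z'][i[:,1].clip(0,479),i[:,0].clip(0,639)]
        return (d*q[:,None])@M[:3,:3].T+M[:3,3]
    w=d@M[:3,:3].T; t=(z-M[2,3])/w[:,2]; return M[:3,3]+w*t[:,None]
def proj(s,c,P):
    M=np.linalg.inv(T(s,c)); q=np.array(P).reshape(-1,3)@M[:3,:3].T+M[:3,3]
    return cv2.projectPoints(np.c_[q[:,0],-q[:,1],-q[:,2]],np.zeros(3),np.zeros(3),K(c),np.array(c['dist_coeffs'],float))[0][:,0]
def save(c,f): cv2.imwrite(f,c['pixels'][...,::-1])
E
python3 - <<'E'
from h import *
print(r.get_state())
for n in ('top','scene'):
    s,c=cap(n); save(c,f'pics/{n}0.png'); print(n,c['position'],c['attitude'],c['fx'],c['dist_coeffs'])
    for t in ('plate','plate_tab','spare','holder','start','lock','clip_left','bumper'):
        print(t,[(round(b['conf'],2),np.round(b['extent']).tolist()) for b in r.boxes_of(t,n)], [(round(b['conf'],2),np.round(b['at']).tolist()) for b in r.tip_of(t,n)])
E
```

```text
{'time_s': 0.0, 'joints': array([ 8.09629306e+01,  2.05900687e+01,  6.33718232e-01, -2.12469840e-02,
       -7.01350937e+01, -1.65066414e+01]), 'qd': array([-0.06804419,  0.02648329, -0.04322791,  0.02613431, -0.01789503,
       -0.1103035 ]), 'joint_torque': array([ 1.12059966e-03, -5.82713699e+01,  2.93068725e+01,  6.99735671e+00,
        7.16081529e-03, -1.50202518e-04]), 'tcp_pos': array([0.29086911, 0.6085713 , 0.22563414]), 'eef_rot': array([ 1.79906649e+02, -6.83398926e-03, -2.55509410e+01]), 'contact_force': array([ 0.17890295,  0.31225006, -0.15829539]), 'moment': array([ 0.00751959, -0.02404656,  0.02612023]), 'gripper_force': 0.0, 'gripper_width': 0.08738304440082806}
top [0.29538766 0.00802456 1.67531599] [  7.65069558  -0.97934755 -90.70762224] 544.2948860869808 [-0.09951764  0.          0.          0.          0.        ]
plate [(0.71, [343.0, 275.0, 380.0, 318.0]), (0.67, [344.0, 126.0, 388.0, 171.0]), (0.57, [384.0, 223.0, 414.0, 258.0]), (0.55, [394.0, 317.0, 423.0, 356.0])] [(0.88, [407.0, 334.0]), (0.83, [365.0, 146.0]), (0.75, [397.0, 240.0]), (0.56, [362.0, 297.0])]
plate_tab [(0.9, [339.0, 277.0, 380.0, 317.0]), (0.82, [394.0, 316.0, 423.0, 358.0]), (0.75, [347.0, 129.0, 388.0, 172.0]), (0.57, [382.0, 219.0, 415.0, 261.0])] [(0.87, [402.0, 254.0]), (0.81, [374.0, 155.0]), (0.77, [360.0, 284.0]), (0.56, [413.0, 323.0])]
spare [(0.9, [204.0, 232.0, 240.0, 274.0])] [(0.57, [221.0, 257.0])]
holder [(0.74, [280.0, 172.0, 346.0, 267.0])] [(0.7, [311.0, 211.0])]
start [(0.6, [283.0, 171.0, 348.0, 262.0])] [(0.82, [320.0, 236.0]), (0.23, [412.0, 179.0])]
lock [(0.8, [287.0, 174.0, 348.0, 264.0]), (0.17, [135.0, 220.0, 159.0, 246.0])] [(0.82, [315.0, 212.0]), (0.65, [314.0, 215.0])]Traceback (most recent call last):
  File "<stdin>", line 6, in <module>
ValueError: it knows: bowl, holder, jar, lock, mill, mug, plate, plate_tab, ride, spare, spoon, start
```

Run:
```python
from h import *
s,c=cap('top'); cv2.imwrite('pics/topc.png',cv2.resize(c['pixels'][100:380,120:490,::-1],None,fx=2.14,fy=2.14,interpolation=cv2.INTER_CUBIC))
s,c=cap('scene'); save(c,'pics/scene0.png')
for t in ('plate','spare','holder'):
        print(t,[(round(b['conf'],2),np.round(b['extent']).tolist()) for b in r.boxes_of(t,'scene')], [(round(b['conf'],2),np.round(b['at']).tolist()) for b in r.tip_of(t,'scene')])
```

```text
plate [(0.91, [322.0, 360.0, 376.0, 402.0]), (0.84, [211.0, 297.0, 265.0, 350.0]), (0.69, [141.0, 235.0, 190.0, 284.0]), (0.56, [211.0, 233.0, 255.0, 276.0])] [(0.92, [349.0, 380.0]), (0.88, [231.0, 255.0]), (0.69, [238.0, 320.0]), (0.62, [164.0, 258.0]), (0.28, [370.0, 194.0])]
spare [(0.63, [344.0, 175.0, 394.0, 211.0])] [(0.97, [366.0, 194.0])]
holder [(0.71, [276.0, 235.0, 384.0, 322.0]), (0.5, [345.0, 179.0, 397.0, 210.0])] [(0.87, [337.0, 285.0])]
```

View pics/topc.png

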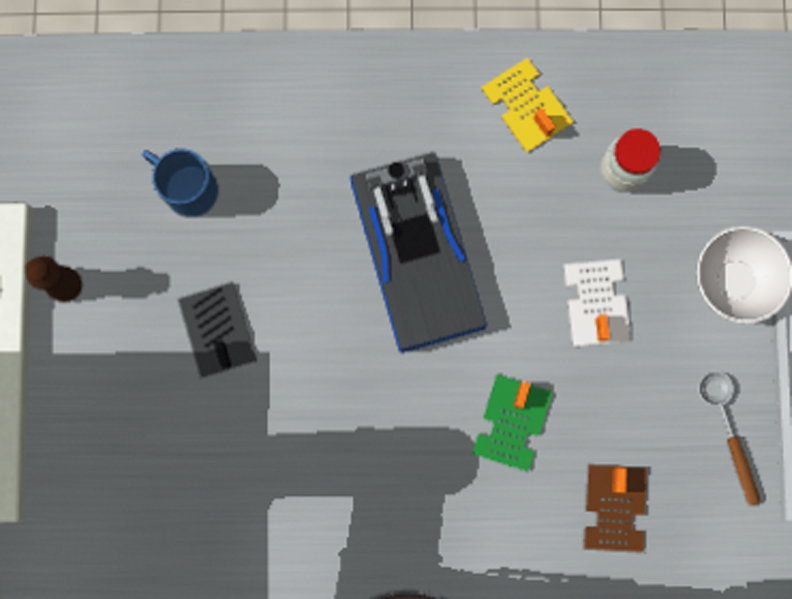

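View pics/scene0.png

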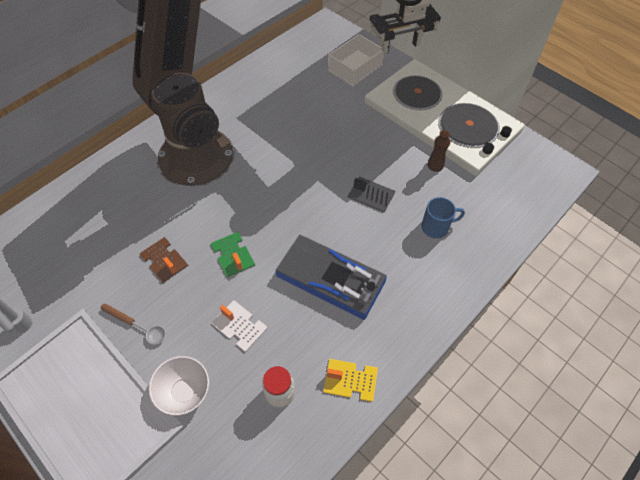

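Top view (full-image pixels). Candidates: white plate with orange tab at (399,241), yellow (366,147), green (360,297), brown (408,337), and dark spare (221,253). I choose the white one at (399,241). The holder is at about (315,205), with its near end at the bottom and the clips at the top.

Run:
```python
from h import *
s,c=cap('top'); p=c['pixels'].astype(int)
im=c['pixels'][205:275,365:435,::-1]; cv2.imwrite('pics/close.png',cv2.resize(im,None,fx=8,fy=8,interpolation=cv2.INTER_CUBIC))
hsv=cv2.cvtColor(c['pixels'],cv2.COLOR_RGB2HSV)
print('plate pts',np.round(pts(s,c,[[399,241],[402,254]],0.006),4).tolist())
w=np.zeros((480,640),bool); w[212:268,375:425]=True
m=w&(hsv[...,2]>190)&(hsv[...,1]<30); m|=w&(hsv[...,1]>150)&(hsv[...,2]>120)
o=w&(hsv[...,1]>150)&(hsv[...,2]>120)
P=pts(s,c,np.argwhere(m)[:,::-1],.006)[:,:2]; print(len(P),o.sum()); 
rr=cv2.minAreaRect((P*1000).astype(np.float32)); print('plate rect',rr)
O=np.argwhere(o)[:,::-1]; print('tab depth pts', np.round(np.median(pts(s,c,O),0),4), 'tab at z42', pts(s,c,O,.042).mean(0))
# holder via depth
v,u=np.mgrid[150:280,265:365]; uv=np.c_[u.ravel(),v.ravel()]; Q=pts(s,c,uv)
k=(Q[:,2]>.03)&(Q[:,2]<.05); rr=cv2.minAreaRect((Q[k,:2]*1000).astype(np.float32)); print('holder deck',rr, np.median(Q[k,2]))
print('start,lock',pts(s,c,[[320,236],[315,212]],.04), 'origin',pts(s,c,[[311,211]],0))
k=(Q[:,2]>.062); print('head',Q[k].mean(0),k.sum())
```

```text
plate pts [[0.5292, -0.2837, 0.006], [0.4884, -0.2917, 0.006]]
778 59
plate rect ((529.7080078125, -281.8503723144531), (121.23818969726562, 84.11968994140625), 5.046907424926758)
tab depth pts [ 0.4888 -0.2832  0.0395] tab at z42 [ 0.48834929 -0.28327714  0.042     ]
holder deck ((557.9881591796875, -37.39469909667969), (367.10955810546875, 145.85879516601562), 19.722814559936523) 0.0399355995586278
start,lock [[ 0.54217432 -0.03689185  0.04      ]
 [ 0.61653935 -0.02260309  0.04      ]] origin [[ 0.62769751 -0.01085748  0.        ]]
head [0.61556131 0.00772461 0.41706634] 170
```

View pics/close.png

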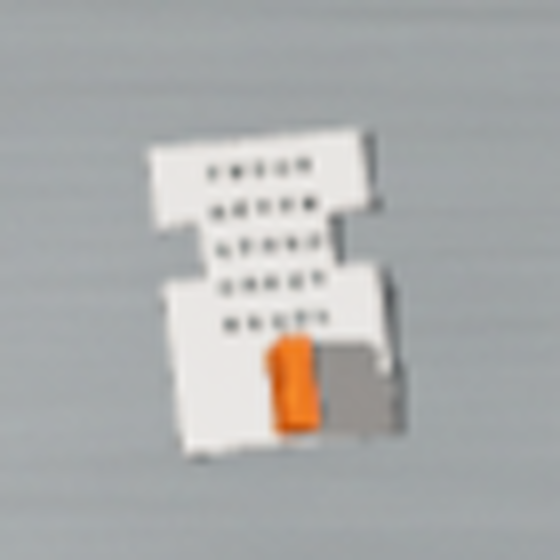

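The close crop confirms the white plate with both notches. Its orange tab is at crop (293,385), full-image (402,253), near the end closest to the robot.

```bash
cat >> h.py <<'E'
def step(cur,tgt):
    """cur,tgt=(x,y,z,yaw) tool down -> travel, dr shares"""
    A=R.from_euler('xyz',[180,0,cur[3]],degrees=True); B=R.from_euler('xyz',[180,0,tgt[3]],degrees=True)
    t=A.inv().apply(np.array(tgt[:3])-np.array(cur[:3]))/.5; d=np.degrees((A.inv()*B).as_rotvec())/360
    print('travel',np.round(t,4).tolist(),'dr',np.round(d,4).tolist())
E
python3 - <<'E'
from h import *
s,c=cap('wrist'); print(np.round(c['hand_eye'],4).tolist(),c['fx'],c['cx'],c['cy'],c['dist_coeffs'])
step((.291,.609,.227,-25.54),(.53,-.06,.40,13))
step((.291,.609,.227,-25.54),(.53,-.285,.35,5))
E
```

```text
[[0.0003, 0.9605, 0.2784, 0.0756], [1.0, -0.0003, -0.0001, -0.0001], [-0.0, 0.2784, -0.9605, -0.158], [0.0, 0.0, 0.0, 1.0]] 381.9390286195821 315.3215975240537 242.85515392608002 [-0.02550946  0.          0.          0.          0.        ]
travel [1.0082, 1.0012, -0.346] dr [0.0, 0.0, -0.1071]
travel [1.2022, 1.4072, -0.246] dr [-0.0, 0.0, -0.0848]
```

Run:
```python
from h import *
step((.291,.609,.227,-25.54),(.45,.20,.30,-4))
```

```text
travel [0.6396, 0.601, -0.146] dr [0.0, 0.0, -0.0598]
```

Emit:
{"api": "jog_arm", "payload": {"travel": [[0.64,0.6,-0.146],[0.64,0.6,-0.146],[0.64,0.6,-0.146],[0.64,0.6,-0.146],[0.64,0.6,-0.146],[0.64,0.6,-0.146],[0.64,0.6,-0.146],[0.64,0.6,-0.146],[0.64,0.6,-0.146],[0.64,0.6,-0.146]], "dr": [[0,0,-0.06],[0,0,-0.06],[0,0,-0.06],[0,0,-0.06],[0,0,-0.06],[0,0,-0.06],[0,0,-0.06],[0,0,-0.06],[0,0,-0.06],[0,0,-0.06]], "claw": [1,1,1,1,1,1,1,1,1,1]}}

```text
time_s: 2.45
tcp_pos: [0.4501, 0.2012, 0.2992]
eef_rot: [180.0, 0.0, -3.9]
contact_force: [0.9, 0.2, -0.7]
gripper_width: 0.0881
gripper_force: 0.0
```

Run:
```python
from h import *
s=r.get_state(); print(s['time_s'],s['tcp_pos'],s['eef_rot'])
step((*s['tcp_pos'],s['eef_rot'][2]),(.59,-.03,.27,13))
```

```text
2.45 [0.45011088 0.20115922 0.29921948] [ 1.79986021e+02  2.41992988e-02 -3.89222454e+00]
travel [0.3105, 0.4423, 0.0584] dr [0.0, 0.0, -0.0469]
```

Emit:
{"api": "jog_arm", "payload": {"travel": [[0.31,0.44,0.06],[0.31,0.44,0.06],[0.31,0.44,0.06],[0.31,0.44,0.06],[0.31,0.44,0.06],[0.31,0.44,0.06],[0.31,0.44,0.06],[0.31,0.44,0.06],[0.31,0.44,0.06],[0.31,0.44,0.06]], "dr": [[0,0,-0.047],[0,0,-0.047],[0,0,-0.047],[0,0,-0.047],[0,0,-0.047],[0,0,-0.047],[0,0,-0.047],[0,0,-0.047],[0,0,-0.047],[0,0,-0.047]], "claw": [1,1,1,1,1,1,1,1,1,1]}}

```text
time_s: 3.7
tcp_pos: [0.5898, -0.0292, 0.2699]
eef_rot: [-180.0, -0.0, 13.0]
contact_force: [-0.2, -0.6, -0.2]
gripper_width: 0.0877
gripper_force: 0.0
```

Run:
```python
from h import *
s,c=cap('wrist'); save(c,'pics/w1.png'); print(s['tcp_pos'],s['eef_rot'])
np.savez('w1.npz',s=np.array([s],object),c=np.array([c],object))
for t in ('holder','start','lock','ride'):
    for b in r.tip_of(t,'wrist')[:1]: print(t,b['conf'],np.round(b['at']),pts(s,c,[b['at']],0 if t=='holder' else .04))
v,u=np.mgrid[0:480,0:640]; Q=pts(s,c,np.c_[u.ravel(),v.ravel()]).reshape(480,640,3)
k=((abs(Q[...,2]-.04)<.004)&(Q[...,0]>.35)&(c['range_z']>.2)).astype(np.uint8)
n,l,st,_=cv2.connectedComponentsWithStats(k); i=1+st[1:,4].argmax(); print(st[i])
rr=cv2.minAreaRect((Q[l==i][:,:2]*1000).astype(np.float32)); print(rr,np.median(Q[l==i][:,2]))
```

```text
[ 0.58983433 -0.02923245  0.26993294] [-1.79998392e+02 -3.48285899e-02  1.30273153e+01]
holder 0.6 [308. 164.] [[ 0.62920552 -0.01169509  0.        ]]
start 0.58 [313. 255.] [[ 0.54019034 -0.03816119  0.04      ]]
lock 0.75 [308. 168.] [[ 0.62831445 -0.01287937  0.04      ]]
ride 0.84 [302. 186.] [[ 0.60946623 -0.01090243  0.04      ]]
[  235    51   137   262 25266]
((603.3660888671875, -20.001991271972656), (263.2153625488281, 127.01839447021484), 15.393024444580078) 0.039765003631712176
```

View pics/w1.png

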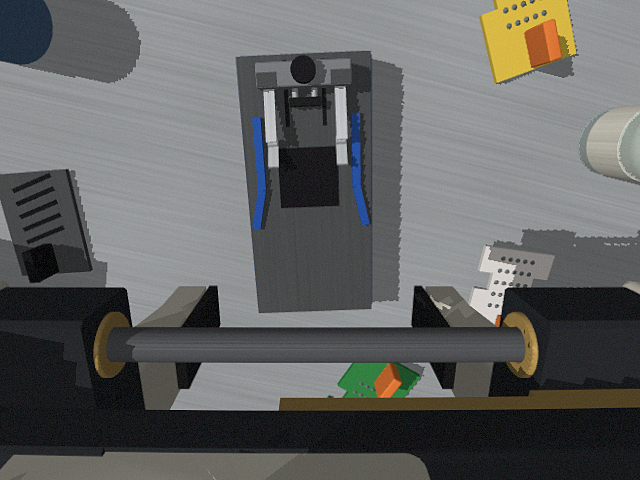

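The wrist image shows the holder with its near deck edge at row 312. The clips are the white bars, with tips near (273,166) and (342,164), and the grey head is at row ~72. The deck ahead of the clips is free. Next I refine yaw and h.

Run:
```python
from h import *
d=np.load('w1.npz',allow_pickle=True); s=d['s'][0]; c=d['c'][0]
v,u=np.mgrid[0:480,0:640]; Q=pts(s,c,np.c_[u.ravel(),v.ravel()]).reshape(480,640,3)
k=(abs(Q[...,2]-.04)<.004)&(u>225)&(u<385)&(v>45)&(v<318)
L=[];Rr=[];
for row in range(70,300,2):
    q=np.where(k[row])[0]; L.append([q.min(),row]); Rr.append([q.max()+1,row])
for E in (L,Rr):
    P=pts(s,c,E,.04); f=cv2.fitLine((P[:,:2]*1000).astype(np.float32),cv2.DIST_HUBER,0,.01,.01).ravel(); print(np.degrees(np.arctan2(f[1],f[0]))%180,f)
for yaw in (15.4,):
    y=np.radians(yaw); ex=np.array([np.cos(y),np.sin(y)]); ey=np.array([-ex[1],ex[0]]); o=np.array([.6034,-.02])+.0265*ex; print(o)
    X=(Q[...,:2]-o)@ex*1000; Y=(Q[...,:2]-o)@ey*1000; Z=Q[...,2]*1000
    b=(abs(Y)<70)&(X>-170)&(X<115)
    h=b&(Z>66)&(Z<76); print('head x',np.percentile(X[h],[1,5,50,95,99]),'y',np.percentile(Y[h],[1,99]))
    for sg in (1,-1):
        q=b&(abs(Y-sg*33)<5)&(Z>43)&(X<70)&(X>-30); xs=X[q]; zs=Z[q]
        for a in range(-20,70,6): 
            w=(xs>=a)&(xs<a+6)
            if w.sum(): print(sg,a,w.sum(),round(np.median(zs[w]),1),end=' | ')
        print()
```

```text
15.553471 [9.6338063e-01 2.6813757e-01 5.9595428e+02 4.2799538e+01]
15.346893 [ 9.6434110e-01  2.6466241e-01  6.3305438e+02 -7.8273605e+01]
[ 0.62894853 -0.01296276]
head x [76.59037233 78.00662219 87.09080931 95.54283582 96.88020978] y [-10.51253883  10.18014901]
1 -20 4154 377.1 | 1 -14 1533 352.6 | 1 -8 22 349.9 | 1 -2 9 54.6 | 1 4 77 55.9 | 1 10 68 52.2 | 1 16 72 48.6 | 1 22 67 49.9 | 1 28 75 60.1 | 1 34 69 59.0 | 1 40 74 57.8 | 1 46 77 56.3 | 1 52 71 54.8 | 1 58 72 53.7 | 1 64 75 52.5 | 
-1 -20 4022 373.7 | -1 -14 1006 351.8 | -1 -2 11 55.4 | -1 4 75 55.5 | -1 10 59 52.2 | -1 16 76 48.6 | -1 22 67 49.8 | -1 28 77 60.5 | -1 34 69 59.2 | -1 40 73 57.8 | -1 46 76 56.4 | -1 52 73 55.2 | -1 58 69 53.9 | -1 64 75 52.6 |
```

Run:
```python
from h import *
step((.5899,-.0292,.2700,13.03),(.455,-.29,.22,5))
```

```text
travel [-0.3805, 0.4473, 0.1] dr [-0.0, -0.0, 0.0223]
```

Emit:
{"api": "jog_arm", "payload": {"travel": [[-0.38,0.448,0.1],[-0.38,0.448,0.1],[-0.38,0.448,0.1],[-0.38,0.448,0.1],[-0.38,0.448,0.1],[-0.38,0.448,0.1],[-0.38,0.448,0.1],[-0.38,0.448,0.1],[-0.38,0.448,0.1],[-0.38,0.448,0.1]], "dr": [[0,0,0.022],[0,0,0.022],[0,0,0.022],[0,0,0.022],[0,0,0.022],[0,0,0.022],[0,0,0.022],[0,0,0.022],[0,0,0.022],[0,0,0.022]], "claw": [0.5,0.5,0.5,0.5,0.5,0.5,0.5,0.5,0.5,0.5]}}

```text
time_s: 5.2
tcp_pos: [0.4555, -0.2902, 0.2197]
eef_rot: [180.0, -0.0, 5.1]
contact_force: [0.0, -0.2, 0.7]
gripper_width: 0.044
gripper_force: 0.0
```

Run:
```python
from h import *
s,c=cap('wrist'); print(s['tcp_pos'],s['eef_rot'])
np.savez('w2.npz',s=np.array([s],object),c=np.array([c],object))
for t in ('plate','plate_tab'):
    for b in r.tip_of(t,'wrist')[:2]: print(t,b['conf'],np.round(b['at']),pts(s,c,[b['at']],.006 if t=='plate' else .03))
v,u=np.mgrid[0:480,0:640]; Q=pts(s,c,np.c_[u.ravel(),v.ravel()]).reshape(480,640,3)
hsv=cv2.cvtColor(c['pixels'],cv2.COLOR_RGB2HSV)
near=(np.hypot(Q[...,0]-.53,Q[...,1]+.283)<.09)&(Q[...,2]<.06)
m=near&(Q[...,2]>.0035)&(Q[...,2]<.009)
o=near&(Q[...,2]>.036)
print('plate',cv2.minAreaRect((Q[m][:,:2]*1000).astype(np.float32)),m.sum(),Q[m][:,2].mean())
print('tab top',cv2.minAreaRect((Q[o][:,:2]*1000).astype(np.float32)),o.sum(),np.median(Q[o][:,2]))
save(c,'pics/w2.png')
```

```text
[ 0.45550694 -0.29018649  0.2196508 ] [ 1.79998185e+02 -1.13504383e-02  5.11984169e+00]
plate 0.94 [314. 131.] [[ 0.53206327 -0.28248078  0.006     ]]
plate 0.89 [305. 400.] [[ 0.23395403 -0.29813305  0.006     ]]
plate_tab 0.92 [184. 267.] [[ 0.39527427 -0.16830214  0.03      ]]
plate_tab 0.79 [309. 385.] [[ 0.27263434 -0.29965828  0.03      ]]
plate ((530.0917358398438, -280.4959411621094), (119.7547378540039, 84.48017120361328), 5.01411247253418) 10340 0.005854338209864759
tab top ((490.1501770019531, -283.8392639160156), (35.008731842041016, 11.588897705078125), 5.247725486755371) 567 0.041484319135027314
```

View pics/w2.png

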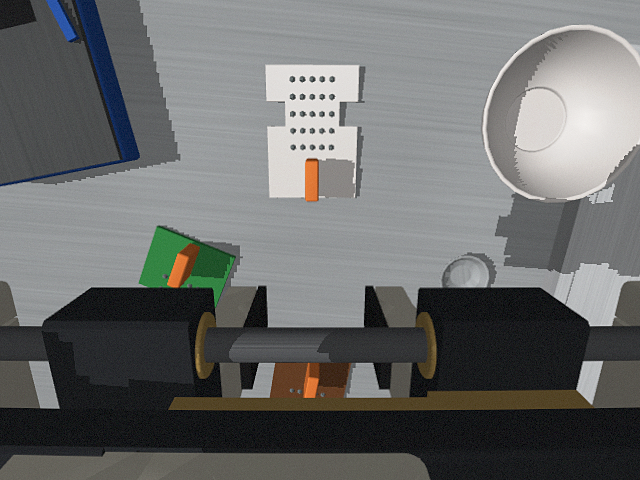

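White plate in the wrist image: outline (265–360, 65–198), orange tab top at (312,180), aligned with the tool. The bowl is well clear. I go down and grip.

Emit:
{"api": "jog_arm", "payload": {"travel": [[0.07,-0.0066,0.1],[0.07,-0.0066,0.2],[0.07,-0.0066,0.3],[0.07,-0.0066,0.36],[0.07,-0.0066,0.39],[0.07,-0.0066,0.405],[0.07,-0.0066,0.415],[0.07,-0.0066,0.415],[0.07,-0.0066,0.415],[0.07,-0.0066,0.415]], "dr": [[0,0,0],[0,0,0],[0,0,0],[0,0,0],[0,0,0],[0,0,0],[0,0,0],[0,0,0],[0,0,0],[0,0,0]], "claw": [0.5,0.5,0.5,0.5,0.5,0.5,0.5,0.5,0,0], "newtons": 25}}

```text
time_s: 6.6
tcp_pos: [0.49, -0.2844, 0.0127]
eef_rot: [180.0, -0.1, 5.1]
contact_force: [2.0, -0.3, 0.4]
gripper_width: 0.0292
gripper_force: 0.0
```

Emit:
{"api": "jog_arm", "payload": {"travel": [[0,0,0],[0,0,0],[0,0,0],[0,0,-0.02],[0,0,-0.05],[0,0,-0.1],[0,0,-0.16],[0,0,-0.22],[0,0,-0.26],[0,0,-0.26]], "dr": [[0,0,0],[0,0,0],[0,0,0],[0,0,0],[0,0,0],[0,0,0],[0,0,0],[0,0,0],[0,0,0],[0,0,0]], "claw": [0,0,0,0,0,0,0,0,0,0]}}

```text
time_s: 7.85
tcp_pos: [0.4908, -0.2847, 0.1447]
eef_rot: [179.9, -0.2, 5.1]
contact_force: [-0.3, -0.0, -1.6]
gripper_width: 0.0116
gripper_force: 25.0
```

Run:
```python
from h import *
s=r.get_state(); print(s['tcp_pos'],s['eef_rot'],s['contact_force'],s['moment'],s['gripper_width'])
step((*s['tcp_pos'],s['eef_rot'][2]),(.4987,-.0489,.10,15.4))
```

```text
[ 0.49079188 -0.28468055  0.14466195] [179.91627712  -0.24567804   5.06576423] [-0.32599114 -0.04970947 -1.61239405] [-0.05976031  0.03676835  0.00357122] 0.011645287845265171
travel [0.0574, -0.4683, 0.0893] dr [0.0, 0.0, -0.0287]
```

Emit:
{"api": "jog_arm", "payload": {"travel": [[0.0056,-0.05,0],[0.011,-0.12,0],[0.022,-0.2,0.02],[0.034,-0.28,0.04],[0.045,-0.36,0.06],[0.052,-0.42,0.08],[0.057,-0.455,0.088],[0.057,-0.468,0.088],[0.057,-0.468,0.088],[0.057,-0.468,0.088]], "dr": [[0,0,0],[0,0,-0.005],[0,0,-0.01],[0,0,-0.015],[0,0,-0.02],[0,0,-0.025],[0,0,-0.0287],[0,0,-0.0287],[0,0,-0.0287],[0,0,-0.0287]], "claw": [0,0,0,0,0,0,0,0,0,0]}}

```text
time_s: 9.1
tcp_pos: [0.4975, -0.0494, 0.0983]
eef_rot: [180.0, -0.0, 15.3]
contact_force: [-0.4, 1.3, -1.2]
gripper_width: 0.0119
gripper_force: 25.0
```

```bash
cat > look.py <<'E'
from h import *
import sys
s,c=cap('wrist'); print(s['time_s'],s['tcp_pos'],s['eef_rot'],s['contact_force'],s['gripper_width'])
save(c,sys.argv[1])
v,u=np.mgrid[0:480,0:640]; Q=pts(s,c,np.c_[u.ravel(),v.ravel()]).reshape(480,640,3)
y=np.radians(15.4); ex=np.array([np.cos(y),np.sin(y)]); ey=np.array([-ex[1],ex[0]]); o=np.array([.6289,-.0130])
H=np.dstack([(Q[...,:2]-o)@ex,(Q[...,:2]-o)@ey,Q[...,2]])*1000
p=c['pixels'].astype(int); white=(p.min(2)>100)&(np.ptp(p,axis=2)<25)
E
cat > l1.py <<'E'
from look import *
m=white&(H[...,0]>-170)&(H[...,0]<60)&(abs(H[...,1])<60)&(H[...,2]>float(sys.argv[2]))&(H[...,2]<float(sys.argv[3]))
n,l,st,_=cv2.connectedComponentsWithStats(m.astype(np.uint8)); i=1+st[1:,4].argmax(); A=H[l==i]; print(st[i])
f=np.c_[A[:,:2],np.ones(len(A))]; a=np.linalg.lstsq(f,A[:,2],rcond=None)[0]
print('rect',cv2.minAreaRect(A[:,:2].astype(np.float32)),'z',np.median(A[:,2]),'slope deg',np.degrees(a[:2]),'x max',np.percentile(A[:,0],99.5),'y',np.percentile(A[:,1],[.5,99.5]))
E
python3 l1.py pics/w3.png 75 110
```

```text
9.1 [ 0.49746264 -0.04936566  0.09826292] [ 1.79997498e+02 -1.47724215e-02  1.53352956e+01] [-0.36127852  1.27600087 -1.21550758] 0.011856197913011972
[  211    70   210   220 36012]
rect ((-83.22984313964844, -0.36775970458984375), (93.50471496582031, 84.83734893798828), 0.034528255462646484) z 91.81135073307678 slope deg [-0.00081328 -0.03590296] x max -36.994203759935886 y [-41.79231907  41.25527779]
```

View pics/w3.png

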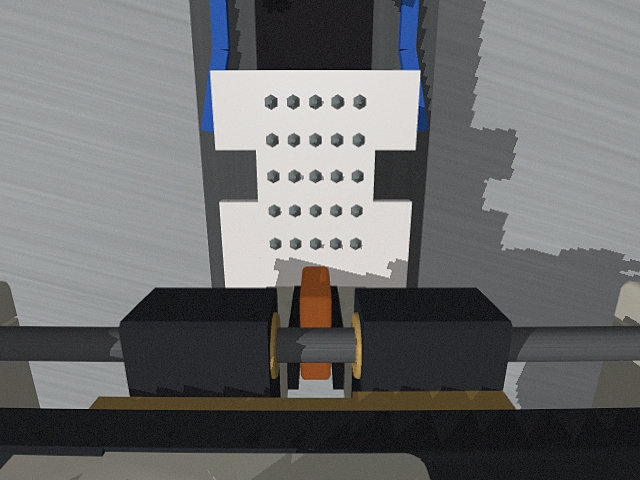

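The plate hangs level and straight in the gripper. Its leading edge (row 70) sits in the flared mouth, centred between the blue rails. I lower it softly.

Emit:
{"api": "jog_arm", "payload": {"travel": [[0,0,0.02],[0,0,0.05],[0,0,0.07],[0,0,0.078],[0,0,0.082],[0,0,0.084],[0,0,0.086],[0,0,0.087],[0,0,0.088],[0,0,0.088]], "dr": [[0,0,0],[0,0,0],[0,0,0],[0,0,0],[0,0,0],[0,0,0],[0,0,0],[0,0,0],[0,0,0],[0,0,0]], "claw": [0,0,0,0,0,0,0,0,0,0]}}

```text
time_s: 10.4
tcp_pos: [0.4974, -0.0488, 0.0541]
eef_rot: [-180.0, -0.0, 15.4]
contact_force: [0.5, -0.3, -1.3]
gripper_width: 0.0116
gripper_force: 25.0
```

Emit:
{"api": "jog_arm", "payload": {"travel": [[0,0,0.0004],[0,0,0.0008],[0,0,0.0012],[0,0,0.0016],[0,0,0.002],[0,0,0.0024],[0,0,0.0028],[0,0,0.003],[0,0,0.003],[0,0,0.003]], "dr": [[0,0,0],[0,0,0],[0,0,0],[0,0,0],[0,0,0],[0,0,0],[0,0,0],[0,0,0],[0,0,0],[0,0,0]], "claw": [0,0,0,0,0,0,0,0,0,0]}}

```text
time_s: 11.65
tcp_pos: [0.4975, -0.0487, 0.0526]
eef_rot: [180.0, -0.0, 15.4]
contact_force: [-0.6, 0.3, -1.7]
gripper_width: 0.0117
gripper_force: 25.0
```

Emit:
{"api": "jog_arm", "payload": {"travel": [[0,0,0.0003],[0,0,0.0006],[0,0,0.0009],[0,0,0.0012],[0,0,0.0015],[0,0,0.0018],[0,0,0.002],[0,0,0.002],[0,0,0.002],[0,0,0.002]], "dr": [[0,0,0],[0,0,0],[0,0,0],[0,0,0],[0,0,0],[0,0,0],[0,0,0],[0,0,0],[0,0,0],[0,0,0]], "claw": [0,0,0,0,0,0,0,0,0,0]}}

```text
time_s: 12.9
tcp_pos: [0.4975, -0.0488, 0.0522]
eef_rot: [180.0, -0.0, 15.4]
contact_force: [-3.9, 1.0, 8.6]
gripper_width: 0.0117
gripper_force: 25.0
```

Emit:
{"api": "jog_arm", "payload": {"travel": [[0,0,-0.001],[0.01,0,-0.001],[0.022,0,-0.001],[0.036,0,-0.001],[0.05,0,-0.001],[0.064,0,-0.001],[0.078,0,-0.001],[0.09,0,-0.001],[0.096,0,-0.001],[0.096,0,-0.001]], "dr": [[0,0,0],[0,0,0],[0,0,0],[0,0,0],[0,0,0],[0,0,0],[0,0,0],[0,0,0],[0,0,0],[0,0,0]], "claw": [0,0,0,0,0,0,0,0,0,0]}}

```text
time_s: 14.15
tcp_pos: [0.5447, -0.0359, 0.0522]
eef_rot: [180.0, -0.0, 15.4]
contact_force: [-1.0, -1.2, 4.1]
gripper_width: 0.0119
gripper_force: 25.0
```

```bash
python3 l1.py pics/w4.png 43 50
```

```text
14.15 [ 0.54470999 -0.03590087  0.05221759] [ 1.79980761e+02 -3.79140535e-02  1.54067468e+01] [-1.03887778 -1.19720656  4.12268067] 0.011920900470368867
[  210    70   211   218 34785]
rect ((-34.12159729003906, 0.21891403198242188), (93.35519409179688, 84.6419677734375), 0.14108940958976746) z 45.79939805943692 slope deg [ 0.09587701 -0.03362426] x max 12.052034561600824 y [-41.3234055  41.8246174]
```

View pics/w4.png

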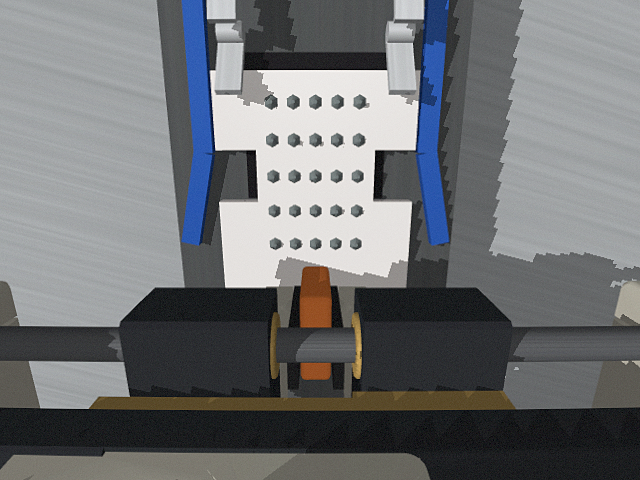

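Plate between the rails, leading edge at row 70, clip tips at (230,90) and (401,90) just over it. I slide on to the ride point.

Emit:
{"api": "jog_arm", "payload": {"travel": [[0.006,0,0],[0.013,0,0],[0.02,0,0],[0.027,0,0],[0.034,0,0],[0.041,0,0],[0.048,0,0],[0.054,0,0],[0.058,0,0],[0.058,0,0]], "dr": [[0,0,0],[0,0,0],[0,0,0],[0,0,0],[0,0,0],[0,0,0],[0,0,0],[0,0,0],[0,0,0],[0,0,0]], "claw": [0,0,0,0,0,0,0,0,0,0]}}

```text
time_s: 15.45
tcp_pos: [0.5689, -0.0295, 0.0517]
eef_rot: [180.0, 0.3, 15.4]
contact_force: [-9.7, -3.6, 11.8]
gripper_width: 0.0119
gripper_force: 25.0
```

```bash
cat > l2.py <<'E'
from look import *
# plate edges + clip profile
for sg in (1,-1):
    for a in range(-30,60,4):
        w=(abs(H[...,1]-sg*33)<4)&(H[...,0]>=a)&(H[...,0]<a+4)&(H[...,2]<90)&(H[...,2]>30)
        if w.sum()>3: print(a,round(float(np.median(H[w][:,2])),1),end=' | ')
    print()
x=s['tcp_pos']; d=(x[:2]-o)*1000; print('plate x est',d@ex+40,'y',d@ey)
E
python3 l2.py pics/w5.png
```

```text
15.45 [ 0.56887713 -0.0294946   0.05174655] [179.98892295   0.34318032  15.36239802] [-9.74091881 -3.559223   11.81810584] 0.01189445967924841
-30 45.7 | -26 45.8 | -22 45.7 | -18 42.6 | -14 39.8 | -10 39.8 | -6 39.8 | -2 39.9 | 2 61.6 | 6 60.0 | 10 57.3 | 14 54.7 | 18 52.1 | 22 53.1 | 26 64.0 | 30 63.4 | 34 62.4 | 38 61.0 | 42 60.0 | 46 58.8 | 50 57.6 | 54 56.4 | 58 55.1 | 
-30 45.8 | -26 45.7 | -22 45.8 | -18 41.7 | -14 39.8 | -10 39.8 | -6 39.9 | -2 40.0 | 2 61.7 | 6 59.9 | 10 57.4 | 14 54.8 | 18 52.1 | 22 53.2 | 26 64.2 | 30 63.7 | 34 62.5 | 38 61.2 | 42 60.0 | 46 58.9 | 50 57.8 | 54 56.5 | 58 55.6 | 
plate x est -22.248018249349663 y 0.037068105234530024
```

View pics/w5.png

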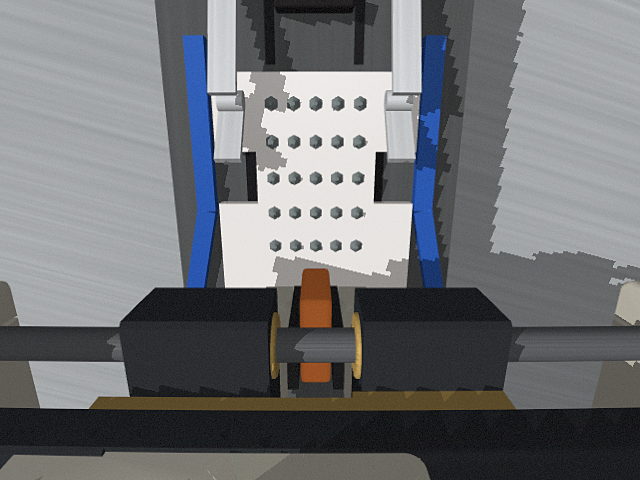

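Both clips ride on the plate, with tips at (229,160) and (401,160) and each ~4 mm higher than before. I ease the down force and go on.

Emit:
{"api": "jog_arm", "payload": {"travel": [[0,0,-0.0008],[0,0,-0.0016],[0.003,0,-0.0016],[0.006,0,-0.0016],[0.009,0,-0.0016],[0.012,0,-0.0016],[0.015,0,-0.0016],[0.018,0,-0.0016],[0.02,0,-0.0016],[0.02,0,-0.0016]], "dr": [[0,0,0],[0,0,0],[0,0,0],[0,0,0],[0,0,0],[0,0,0],[0,0,0],[0,0,0],[0,0,0],[0,0,0]], "claw": [0,0,0,0,0,0,0,0,0,0]}}

```text
time_s: 16.75
tcp_pos: [0.5785, -0.0265, 0.0518]
eef_rot: [-180.0, 0.3, 15.3]
contact_force: [-6.8, -2.0, 3.6]
gripper_width: 0.0117
gripper_force: 25.0
```

```bash
python3 l2.py pics/w6.png
```

```text
16.75 [ 0.57851461 -0.02654928  0.0517557 ] [-179.98582767    0.34622399   15.34737121] [-6.77271819 -2.04933354  3.57305176] 0.011728188377500566
-30 45.6 | -26 45.7 | -22 45.8 | -18 45.7 | -14 45.8 | -10 45.5 | -6 39.8 | -2 39.8 | 2 61.7 | 6 59.8 | 10 57.3 | 14 54.6 | 18 51.9 | 22 53.3 | 26 64.1 | 30 63.4 | 34 62.2 | 38 61.2 | 42 60.0 | 46 58.8 | 50 57.5 | 54 56.4 | 58 55.2 | 
-30 45.7 | -26 45.6 | -22 45.7 | -18 45.9 | -14 45.8 | -10 45.6 | -6 39.8 | -2 39.7 | 2 61.8 | 6 60.0 | 10 57.3 | 14 54.8 | 18 52.1 | 22 53.3 | 26 64.2 | 30 63.5 | 34 62.3 | 38 61.2 | 42 60.0 | 46 58.9 | 50 57.7 | 54 56.4 | 58 55.5 | 
plate x est -12.174417155049227 y 0.31735207316753467
```

Emit:
{"api": "jog_arm", "payload": {"travel": [[0.002,0,0],[0.004,0,0],[0.006,0,0],[0.008,0,0],[0.01,0,0],[0.012,0,0],[0.014,0,0],[0.016,0,0],[0.016,0,0],[0.016,0,0]], "dr": [[0,0,0],[0,0,0],[0,0,0],[0,0,0],[0,0,0],[0,0,0],[0,0,0],[0,0,0],[0,0,0],[0,0,0]], "claw": [0,0,0,0,0,0,0,0,0,0]}}

```text
time_s: 18.05
tcp_pos: [0.5863, -0.0244, 0.0518]
eef_rot: [-180.0, 0.3, 15.3]
contact_force: [-6.0, -1.8, 3.9]
gripper_width: 0.0119
gripper_force: 25.0
```

Emit:
{"api": "jog_arm", "payload": {"travel": [[0.0004,0,0],[0.0008,0,0],[0.0012,0,0],[0.0016,0,0],[0.002,0,0],[0.0024,0,0],[0.0028,0,0],[0.0032,0,0],[0.0036,0,0],[0.004,0,0]], "dr": [[0,0,0],[0,0,0],[0,0,0],[0,0,0],[0,0,0],[0,0,0],[0,0,0],[0,0,0],[0,0,0],[0,0,0]], "claw": [0,0,0,0,0,0,0,0,0,0]}}

```text
time_s: 19.3
tcp_pos: [0.5898, -0.0233, 0.0518]
eef_rot: [-180.0, 0.1, 15.4]
contact_force: [0.1, 0.1, -5.5]
gripper_width: 0.0116
gripper_force: 25.0
```

```bash
python3 l2.py pics/w7.png
```

```text
19.3 [ 0.58981782 -0.02327242  0.05179101] [-1.79980134e+02  1.49597665e-01  1.53570919e+01] [ 0.08085222  0.13485267 -5.48485142] 0.011610064112694333
-30 45.8 | -26 45.6 | -22 45.7 | -18 45.7 | -14 45.6 | -10 45.8 | -6 45.7 | -2 45.7 | 2 60.3 | 6 58.7 | 10 56.1 | 14 53.7 | 18 51.1 | 22 52.2 | 26 63.4 | 30 62.6 | 34 61.3 | 38 60.4 | 42 59.4 | 46 58.3 | 50 57.2 | 54 56.2 | 58 55.0 | 
-30 45.8 | -26 45.9 | -22 45.7 | -18 45.8 | -14 45.7 | -10 45.7 | -6 45.8 | -2 45.9 | 2 60.7 | 6 59.0 | 10 56.3 | 14 53.7 | 18 51.3 | 22 52.5 | 26 63.7 | 30 62.8 | 34 61.6 | 38 60.5 | 42 59.4 | 46 58.5 | 50 57.6 | 54 56.4 | 58 55.3 | 
plate x est -0.4068560554230345 y 0.4749237721923809
```

The push force has vanished and the clips have started dropping into the notches (heels ~1.2 mm lower). I continue in small steps.

Emit:
{"api": "jog_arm", "payload": {"travel": [[0.0004,0,0.0004],[0.0008,0,0.0008],[0.0012,0,0.0008],[0.0016,0,0.0008],[0.002,0,0.0008],[0.0024,0,0.0008],[0.003,0,0.0008],[0.003,0,0.0008],[0.003,0,0.0008],[0.003,0,0.0008]], "dr": [[0,0,0],[0,0,0],[0,0,0],[0,0,0],[0,0,0],[0,0,0],[0,0,0],[0,0,0],[0,0,0],[0,0,0]], "claw": [0,0,0,0,0,0,0,0,0,0]}}

```text
time_s: 20.6
tcp_pos: [0.5925, -0.0226, 0.0526]
eef_rot: [180.0, -0.0, 15.4]
contact_force: [-0.3, -0.4, -4.2]
gripper_width: 0.0116
gripper_force: 25.0
```

```bash
python3 l2.py pics/w8.png
```

```text
20.6 [ 0.59246358 -0.02261933  0.0525759 ] [ 1.79998753e+02 -1.25366351e-02  1.53914445e+01] [-0.33422879 -0.35719201 -4.19347037] 0.011634604141387502
-30 46.4 | -26 46.2 | -22 46.3 | -18 46.3 | -14 46.4 | -10 46.2 | -6 46.2 | -2 46.2 | 2 56.4 | 6 55.0 | 10 52.7 | 14 50.4 | 18 48.1 | 22 49.0 | 26 60.7 | 30 60.1 | 34 59.1 | 38 58.3 | 42 57.5 | 46 56.6 | 50 55.8 | 54 54.9 | 58 54.0 | 
-30 46.4 | -26 46.4 | -22 46.3 | -18 46.4 | -14 46.4 | -10 46.3 | -6 46.2 | -2 46.4 | 2 56.6 | 6 55.1 | 10 52.9 | 14 50.7 | 18 48.2 | 22 49.1 | 26 60.9 | 30 60.1 | 34 59.3 | 38 58.3 | 42 57.5 | 46 56.7 | 50 55.8 | 54 55.0 | 58 54.1 | 
plate x est 2.3173394263619045 y 0.4019610306564202
```

View pics/w8.png

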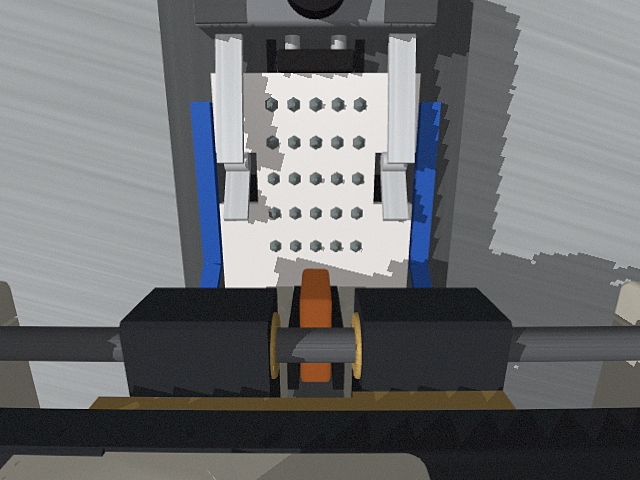

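Emit:
{"api": "jog_arm", "payload": {"travel": [[0,0,0.0003],[0,0,0.0006],[0,0,0.0009],[0,0,0.0012],[0,0,0.0014],[0,0,0.0014],[0,0,0.0014],[0,0,0.0014],[0,0,0.0014],[0,0,0.0014]], "dr": [[0,0,0],[0,0,0],[0,0,0],[0,0,0],[0,0,0],[0,0,0],[0,0,0],[0,0,0],[0,0,0],[0,0,0]], "claw": [0,0,0,0,0,0,0,0,0,0]}}

```text
time_s: 21.9
tcp_pos: [0.5924, -0.0227, 0.0519]
eef_rot: [180.0, -0.0, 15.4]
contact_force: [-4.8, -2.2, 5.0]
gripper_width: 0.0118
gripper_force: 25.0
```

```bash
cat > l3.py <<'E'
from l2 import *
print('--centre profile and side profile x:z')
for yc in (0,18,-18,45,-45):
    for a in range(50,100,2):
        w=(abs(H[...,1]-yc)<5)&(H[...,0]>=a)&(H[...,0]<a+2)&(H[...,2]<90)&(H[...,2]>30)
        if w.sum()>2: print(a,round(float(np.median(H[w][:,2])),1),end=' | ')
    print()
# down reference from first wrist picture
d=np.load('w1.npz',allow_pickle=True); s0=d['s'][0]; c0=d['c'][0]
G=pts(s0,c0,np.c_[u.ravel(),v.ravel()]); G=np.c_[(G[:,:2]-o)@ex,(G[:,:2]-o)@ey,G[:,2]]*1000
for sg in (1,-1):
    f=lambda A:(lambda k:np.polyfit(A[k,0]-46,A[k,2],1))((abs(A[:,1]-sg*33)<4)&(A[:,0]>31)&(A[:,0]<61)&(A[:,2]<80)&(A[:,2]>48))
    print('clip slope/height now',f(H.reshape(-1,3)),'ref down',f(G))
k=(abs(G[:,1])<50)&(G[:,0]>60)&(G[:,0]<110)&(G[:,2]>50)&(abs(abs(G[:,1])-20)<6)
for a in range(60,104,3):
    w=k&(G[:,0]>=a)&(G[:,0]<a+3)
    if w.sum(): print(a,round(float(np.median(G[w,2])),1),end=' | ')
E
python3 l3.py pics/w9.png
```

```text
21.9 [ 0.59239334 -0.02266875  0.05189239] [ 1.79997620e+02 -3.50662943e-03  1.53877279e+01] [-4.77936225 -2.18012576  5.01567362] 0.011782900312185615
-30 45.9 | -26 45.9 | -22 45.7 | -18 45.8 | -14 45.9 | -10 45.7 | -6 45.7 | -2 45.9 | 2 56.5 | 6 55.0 | 10 52.8 | 14 50.5 | 18 48.2 | 22 49.0 | 26 60.7 | 30 59.9 | 34 59.1 | 38 58.3 | 42 57.4 | 46 56.6 | 50 55.7 | 54 54.9 | 58 54.0 | 
-30 45.8 | -26 45.9 | -22 45.9 | -18 45.8 | -14 45.8 | -10 45.9 | -6 45.9 | -2 46.0 | 2 56.6 | 6 55.1 | 10 52.8 | 14 50.5 | 18 48.2 | 22 49.0 | 26 60.7 | 30 60.0 | 34 59.2 | 38 58.4 | 42 57.6 | 46 56.7 | 50 55.9 | 54 55.1 | 58 54.2 | 
plate x est 2.2365003742222456 y 0.3729667420410782
--centre profile and side profile x:z
50 46.0 | 52 45.8 | 54 45.7 | 56 45.9 | 58 45.7 | 60 48.1 | 62 50.7 | 64 50.8 | 66 50.9 | 68 50.8 | 70 39.9 | 72 40.4 | 74 57.9 | 76 69.4 | 78 71.6 | 
50 46.0 | 52 45.7 | 54 45.8 | 56 45.9 | 58 45.8 | 60 46.0 | 62 40.1 | 64 40.3 | 66 40.2 | 68 39.9 | 70 40.0 | 72 40.4 | 74 57.1 | 76 62.0 | 78 61.9 | 80 61.8 | 82 61.2 | 
50 46.0 | 52 45.8 | 54 45.8 | 56 45.9 | 58 45.8 | 60 45.7 | 62 40.2 | 64 40.0 | 66 40.3 | 68 40.1 | 70 40.0 | 72 40.1 | 74 56.5 | 76 62.0 | 78 61.9 | 80 61.8 | 82 61.1 | 
50 40.3 | 52 40.1 | 54 40.1 | 56 39.9 | 58 40.3 | 60 40.0 | 62 39.9 | 64 40.0 | 66 39.9 | 68 39.9 | 70 39.8 | 72 39.9 | 74 41.7 | 76 40.9 | 78 62.3 | 80 62.2 | 82 40.0 | 84 39.3 | 86 40.1 | 88 40.0 | 
50 40.3 | 52 40.1 | 54 40.3 | 56 39.9 | 58 40.3 | 60 40.0 | 62 39.8 | 64 39.8 | 66 39.9 | 68 39.8 | 70 39.8 | 72 39.9 | 74 40.7 | 76 40.4 | 78 41.0 | 80 61.0 | 82 40.2 | 84 40.2 | 86 40.1 | 88 39.7 | 
clip slope/height now [-0.21473108 57.0647758 ] ref down [-0.216431   57.08615604]
clip slope/height now [-0.21514923 57.13914812] ref down [-0.21608987 57.1463197 ]
60 51.2 | 63 50.5 | 72 59.3 | 75 61.7 | 78 61.9 | 81 62.1 | 84 61.8 | 87 61.8 | 90 61.8 | 93 61.8 | 96 60.0 |
```

Both clips read exactly their "down" reference. The plate's edge is at x≈62 and the head at ≈75, so the pad is in by about 3 mm: locked. I let go and back off upward.

Emit:
{"api": "jog_arm", "payload": {"travel": [[0,0,-0.0008],[0,0,-0.0008],[0,0,-0.0008],[0,0,-0.0008],[0,0,-0.0008],[0,0,-0.01],[0,0,-0.04],[0,0,-0.1],[0,0,-0.17],[0,0,-0.24]], "dr": [[0,0,0],[0,0,0],[0,0,0],[0,0,0],[0,0,0],[0,0,0],[0,0,0],[0,0,0],[0,0,0],[0,0,0]], "claw": [0.4,0.4,0.4,0.4,0.4,0.4,0.4,0.4,0.4,0.4]}}

```text
time_s: 23.2
tcp_pos: [0.5925, -0.0227, 0.1742]
eef_rot: [180.0, -0.1, 15.4]
contact_force: [1.1, -0.1, 0.1]
gripper_width: 0.0348
gripper_force: 0.0
```

Emit:
{"api": "jog_arm", "payload": {"travel": [[-0.03,0,-0.06],[-0.06,0,-0.1],[-0.1,0,-0.14],[-0.1,0,-0.14],[-0.1,0,-0.14],[-0.1,0,-0.14],[-0.1,0,-0.14],[-0.1,0,-0.14],[-0.1,0,-0.14],[-0.1,0,-0.14]], "dr": [[0,0,0],[0,0,0],[0,0,0],[0,0,0],[0,0,0],[0,0,0],[0,0,0],[0,0,0],[0,0,0],[0,0,0]], "claw": [0.4,0.4,0.4,0.4,0.4,0.4,0.4,0.4,0.4,0.4]}}

```text
time_s: 24.45
tcp_pos: [0.5442, -0.0359, 0.2417]
eef_rot: [180.0, 0.0, 15.4]
contact_force: [0.0, -0.4, -0.6]
gripper_width: 0.0352
gripper_force: 0.0
```

```bash
python3 l3.py pics/w10.png | tail -12; python3 l1.py pics/w11.png 43 50
```

```text
-30 45.6 | -26 45.9 | -22 46.0 | -18 46.0 | -14 45.9 | -10 46.1 | -6 45.5 | -2 45.9 | 2 56.1 | 6 55.2 | 10 52.8 | 14 50.6 | 18 48.1 | 22 48.8 | 26 60.3 | 30 60.0 | 34 59.3 | 38 58.4 | 42 57.6 | 46 56.8 | 50 55.8 | 54 55.1 | 58 54.2 | 
-30 46.1 | -26 46.2 | -22 45.9 | -18 46.0 | -14 46.0 | -10 46.1 | -6 46.2 | -2 46.1 | 2 56.7 | 6 55.4 | 10 52.5 | 14 50.6 | 18 48.3 | 22 49.0 | 26 60.3 | 30 60.4 | 34 59.3 | 38 58.5 | 42 57.8 | 46 56.7 | 50 55.8 | 54 55.1 | 58 54.2 | 
plate x est -47.758540558251624 y 0.4109813257803756
--centre profile and side profile x:z
50 45.9 | 52 45.8 | 54 45.9 | 56 46.1 | 58 45.7 | 60 48.6 | 62 50.4 | 64 50.7 | 66 50.8 | 68 50.6 | 70 39.7 | 72 39.9 | 74 53.9 | 76 70.0 | 78 72.0 | 80 71.8 | 82 71.9 | 84 71.7 | 
50 46.1 | 52 46.1 | 54 45.9 | 56 45.9 | 58 45.9 | 60 46.5 | 62 39.9 | 64 40.1 | 66 40.1 | 68 40.4 | 70 40.0 | 72 39.7 | 74 53.8 | 76 61.7 | 78 61.8 | 80 62.3 | 82 61.8 | 84 61.7 | 86 61.9 | 88 61.9 | 
50 46.1 | 52 45.8 | 54 45.7 | 56 45.8 | 58 46.2 | 60 46.3 | 62 40.1 | 64 40.2 | 66 40.4 | 68 39.9 | 70 39.9 | 72 40.0 | 74 53.9 | 76 61.6 | 78 62.1 | 80 62.0
[... 485 characters left out ...]
92 40.0 | 94 39.4 | 
clip slope/height now [-0.20517931 57.14284629] ref down [-0.216431   57.08615604]
clip slope/height now [-0.21491811 57.18562382] ref down [-0.21608987 57.1463197 ]
60 51.2 | 63 50.5 | 72 59.3 | 75 61.7 | 78 61.9 | 81 62.1 | 84 61.8 | 87 61.8 | 90 61.8 | 93 61.8 | 96 60.0 | 24.5 [ 0.5441891  -0.03588659  0.24172649] [-1.79999192e+02  3.94485982e-03  1.53884502e+01] [0.38142667 0.11969898 0.39505364] 0.03492079519876641
[  268    44    96   141 10263]
rect ((0.8169136047363281, -0.003414154052734375), (118.42910766601562, 84.29873657226562), 0.09163513034582138) z 45.88332303794551 slope deg [ 0.18491028 -0.03813315] x max 59.571396994694084 y [-41.51323355  41.49910485]
```

View pics/w10.png

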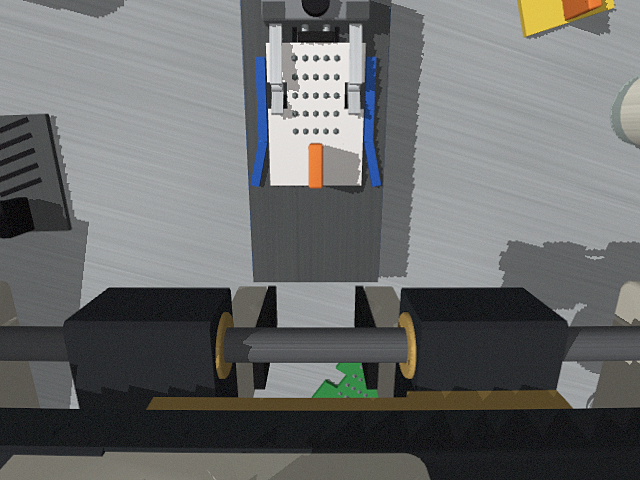

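The plate lies flat (268–363, 42–186) with both clips in its notches at (278,97) and (354,97). The pad is still touching its leading edge, and nothing else has moved. I hand in.

```bash
python3 -c "
from plant import r
print(r.close_job())"
```

```text
the job is handed in; nothing more can be done
None
```

The white plate is in the holder with both clips down in its side notches and its leading edge against the pad, which is pushed in about 3 mm. I let go, moved the arm clear and handed the job in at about 24.5 s; no result was reported back.

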